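Unload two thin plates from the router bed

TASK

Unload the two finished thin steel plates from the router. They lie too flat on the bed's white board to be picked up there, so slide each one, round the clamps, out over the board's front edge (the edge away from the gantry) until it sticks out far enough to be pinched, and lift it off there. Lay the long plate flat in the long tray and the short plate flat in the short tray; do not drop a plate, and leave the wooden offcut on the board and the other loose things lying about where they are.

Things in the scene. Friction and masses are not known exactly. Their poses are not given: they have to be found in the camera images.
- board: Router bed with a flat white-faced board, 300 mm (its x) by 250 mm (its y), fixed. Origin: centre of the TOP face, 105 mm above the table. Front edge: the straight edge at y = +125 mm, a slab 33 mm thick; what lies below and in front of it is at most 72 mm above the table. The gantry (500 mm high with its spindle) stands 80 mm or more behind the rear edge.
- liner: The long plate: flat steel, 150 mm (its y) by 36 mm (its x), 2 mm thick, about 85 g, loose, with dark hole marks. Lies on the board, its y within 0.3 rad of the board's; either plate may be the one farther back, behind the front clamp. Origin: centre of its underside. Friction on the board about 0.3: fingertips pressed on it with 5 to 20 N drag it along; two tips set apart along it also steer its turn.
- beltplate: The short plate: a flat steel rectangle 100 mm (its y) by 52 mm (its x), 2 mm thick, about 80 g, loose, with two dark slots across it. Lies on the board like the long plate. Origin: centre of its underside. Same friction.
- clamp_front: Strap clamp bolted to the bed, fixed. A dark bar 80 mm long (its x) by 26 mm wide (its y), closed down to the board and 22 mm high, with a 22 mm wide nut and stud near its middle reaching 40 mm above the board. Origin: middle of its footprint, on the board's top. Stands near the board's front edge, at its -x side.
- clamp_side: Strap clamp bolted to the bed, fixed. A dark bar 80 mm long (its x) by 26 mm wide (its y), closed down to the board and 22 mm high, with a 22 mm wide nut and stud near its middle reaching 40 mm above the board. Origin: middle of its footprint, on the board's top. Stands near the board's +x side, its bar along the board's y.
- clamp_rear: Strap clamp bolted to the bed, fixed. A dark bar 80 mm long (its x) by 26 mm wide (its y), closed down to the board and 22 mm high, with a 22 mm wide nut and stud near its middle reaching 40 mm above the board. Origin: middle of its footprint, on the board's top. Stands near the board's rear edge.
- offcut: Loose block of pale wood, 34 mm (its x) by 28 mm (its y), 18 mm high, on the board near its front corner at the +x side. Origin: centre of its underside. To be left alone.
- long_tray: Open grey tray, fixed to the table: outside 110 mm (its x) by 200 mm (its y), 25 mm high, walls and floor 4 mm thick. Origin: centre of its underside, on the table.
- short_tray: Open grey tray, fixed to the table: outside 120 mm (its x) by 145 mm (its y), 25 mm high, walls and floor 4 mm thick. Origin: centre of its underside, on the table. The two trays stand side by side in either order.
- wrench: Loose open-ended wrench, 130 mm long, on the table beyond the trays. To be left alone.
- jar: Loose clear jar with a steel lid, 60 mm across, 75 mm high, on the table beyond the trays. Origin: centre of its underside. To be left alone.
- caliper: Loose steel caliper, 235 mm long, lying between the robot and the trays. To be left alone.
- brush: Loose bench brush, 200 mm long, on the table left of the trays. To be left alone.
- mug: Loose white mug, 80 mm across, 95 mm high, left of the trays. Origin: centre of its underside. To be left alone.

How it is judged:
By the outcome, as a careful person would: the job done as asked, in the order asked, and still so for the second after the job is handed in, with the robot touching nothing.
It also fails if it takes over 67 s, if anything falls off the work surface, if the arm or the gripper's body presses on something with over 40 N, if the wrist force passes 120 N, or if a joint passes its speed limit or range.

ROBOT

A 7-joint arm with a two-finger parallel gripper is mounted at the origin on the work surface. World frame = base frame: x ahead of the robot, y to its left, z up, the work surface at z = 0. Lengths are in m, angles in rad, forces in N, time in s.
With the tool pointing down it reaches from about 0.4 to 0.925 m from the base axis. Payload 5.6 kg.
Tool frame: the origin (TCP) lies midway between the tips of the shut fingers; the grasp point (between the pads) lies 19 mm behind it; x points along the fingers, y is the direction in which the jaws open and shut, and the axes are right-handed (so a half turn about x gives the same grasp; the last joint's range is limited). The gripper opens to 85 mm and grips with 20 to 120 N. Pads are 22 mm wide; open, the fingers measure 114 mm over their backs; the gripper's body (76 mm by 85 mm) begins 54 mm behind the grasp point. The pads swing forward as they close: fully open they stand 13 mm farther back than shut.
Start: joints at [-1.196, 0.468, -0.012, 1.603, 0.006, 1.071, -0.056], TCP at [0.264, 0.594, 0.231] pointing down, gripper open.
Joint ranges: [-2.53, 2.53], [-0.31, 2.02], [-1.57, 1.55], [0.28, 2.44], [-1.29, 4.43], [0.15, 1.84], [-2.92, 2.92]. Speed limits (rad/s): [2.57, 2.57, 3.14, 3.14, 3.14, 3.14, 3.14].

INTERFACE

Orientations are given as a unit quaternion [x, y, z, w].
In Python, from station import state, grab_frame, calibration, finish_job, search_frame gives the robot as it stands. The module is installed in compiled form; this text tells all that it offers.
- The arm moves only by the tool drive_tool, never from a script. Its argument "series" is one flat list of numbers, 7 for each row, row after row: the closure, from 0 (fully open) to 1 (shut), then the shift along the tool's x, y, z in cm, then the turn, a rotation vector about the tool's x, y, z in degrees. A call has 1 to 12 rows; each row is the pose to reach, as a shift and turn from the pose commanded when the call began, along the tool's axes at that moment; what a row does not reach only later rows make up. A row lasts 1/10 s, in which the tool goes at most 50 mm and 8.59 degrees, less where a joint would pass 70% of its speed; a pose out of reach is approached as far as the arm can. A call with a gripper value outside its range is refused whole. The fingers move at their own pace and stop on an object; "squeeze" is the grip in N (left out, the last holds). Time passes only in rows, so rows that repeat a pose let the fingers close. It gives the time, the measured TCP pose, the force and the opening at its end, in the units of the state.
- state(): the state, without advancing time (a new reading comes with each control period).
- grab_frame(name): name is "scene" or "top" or "wrist"; returns the picture (420x560x3 uint8, blue, green, red); there is no depth.
- calibration(name): a dict with "K" (3x3 intrinsics, pixels), "distortion" ([k1, k2, p1, p2, k3] as OpenCV has them; the pictures are not rectified), "R" (3x3) and "t" (3): a world point X has camera coordinates R X + t. Camera axes: x right, y down, z forward; pixel columns grow to the right and rows downward; lengths in m; the calibration is good to about 2 mm. A picture is of the moment at which its call begins: read the wrist's pose just before it. calibration takes no time and is no camera call; for the wrist camera it gives the pose at the moment of the call.
- finish_job(): hands the job in, once; it reports no verdict.
Trained networks look in the newest picture that a camera, given by its name, has taken for a name from the list of things; names that differ only in an ending like _2 or _b are one class to them, and where a whole thing is asked for, a point or a joint stands for the part that bears it (a point fixed in the world has none). Each returns a list of dicts, best first, with "p" (0 to 1); they miss things now and then, are a little off and sometimes report something else, mostly with a low value. They report only what shows in the picture. A call takes as long as a camera call.
- search_frame(camera, query): "extent" ([left, top, width, height] in pixels, round what is visible of it).
The state is a dict: "time": time; "joint_pos": joint angles; "dq": joint speeds; "joint_torque": joint torques, N m; "eef_pos": TCP position; "orientation": TCP orientation; "contact_force": force on the tool from outside, world axes, zero at the start; "wrist_torque": the same for the moment, N m; "width": opening from 0.0 (shut) to 1.0 (fully open).
Only numpy, scipy, OpenCV 4.12 (cv2) and the standard library are available. Lean on these libraries where they do the work, as an engineer would, in place of code of your own. Each camera call takes 0.05 s, during which the arm holds its last target.

## Working session

There is one attempt and no reset: what is moved stays moved. The work goes in short steps, Python scripts to look and compute and a tool call to move; the robot and the scene stay as the last step left them, time stands still between calls to the robot, and variables do not carry over. Pictures are saved under pics/ and viewed, and the job is handed in when it is done.

Besides the shell and the picture viewer there is one more tool, called after ">>>" by a JSON object that holds its "op" and its "data". drive_tool: Moves the arm, as the interface text tells. Its arguments: {"type":"object","properties":{"series":{"type":"array"},"squeeze":{"type":"number"}},"required":["series"]}

```bash
mkdir -p pics; ls; python3 - <<'E'
from station import *
import cv2
print(state())
for n in ["scene","top","wrist"]:
    im=grab_frame(n); cv2.imwrite(f"pics/{n}0.png",im)
    c=calibration(n); print(n,c)
E
```

```text
pics
{'time': 0.0, 'joint_pos': array([-1.19601293,  0.46838497, -0.01161363,  1.60366412,  0.00600277,
        1.07141527, -0.05626442]), 'dq': array([-1.08659162e-03,  1.90367271e-03, -1.00212959e-03,  1.69394314e-03,
       -9.55876525e-06,  6.62026237e-04, -1.25340515e-03]), 'joint_torque': array([-7.38298127e-05, -5.32380402e+01,  2.14598532e-02, -2.51305568e+01,
        1.14157051e-02,  7.68435770e-03,  1.43706380e-07]), 'eef_pos': array([0.26354931, 0.59353318, 0.23031653]), 'orientation': array([ 0.14599965,  0.69182489, -0.14728582,  0.69164247]), 'contact_force': array([-0.13353096, -0.38126778,  0.39529519]), 'wrist_torque': array([-0.03808421, -0.03469501,  0.00692548]), 'width': 1.0033893620527214}
scene {'K': array([[459.07852719,   0.        , 281.39009324],
       [  0.        , 459.07852719, 205.69375983],
       [  0.        ,   0.        ,   1.        ]]), 'distortion': array([-0.07748246,  0.        ,  0.        ,  0.        ,  0.        ]), 'R': array([[-0.16234363,  0.98652327, -0.02040567],
       [ 0.62875184,  0.08748605, -0.77266895],
       [-0.76047069, -0
[... 328 characters left out ...]
 ]), 'R': array([[-0.07036629, -0.99751857,  0.00229993],
       [-0.97469866,  0.0682658 , -0.21284336],
       [ 0.2121582 , -0.01721874, -0.97708363]]), 't': array([0.16673082, 0.55487275, 1.34987712])}
wrist {'K': array([[292.98714694,   0.        , 277.01639651],
       [  0.        , 292.98714694, 207.79062182],
       [  0.        ,   0.        ,   1.        ]]), 'distortion': array([-0.02851382,  0.        ,  0.        ,  0.        ,  0.        ]), 'R': array([[ 4.05971091e-01,  9.13885450e-01, -9.26601572e-04],
       [ 8.68005197e-01, -3.85272300e-01,  3.13260647e-01],
       [ 2.85927353e-01, -1.27979062e-01, -9.49666735e-01]]), 't': array([-0.64938232, -0.04026826,  0.38073165])}
```

View pics/scene0.png

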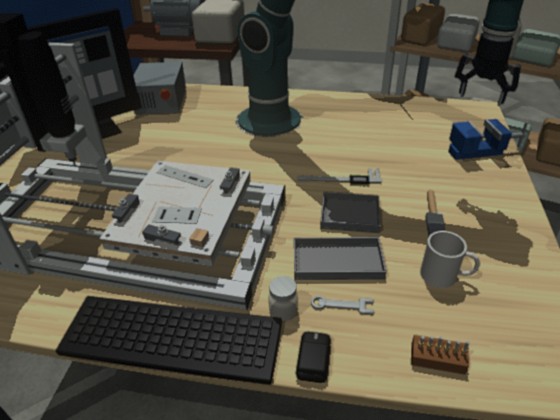

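View pics/top0.png

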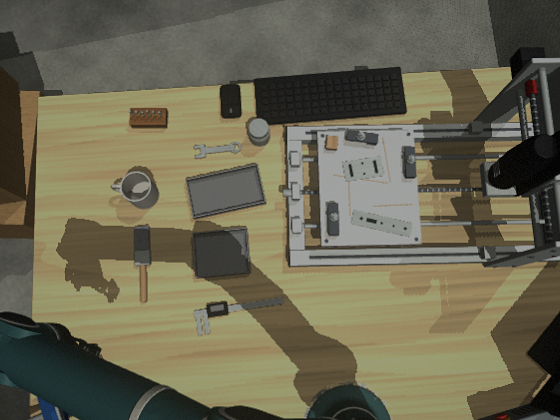

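View pics/wrist0.png

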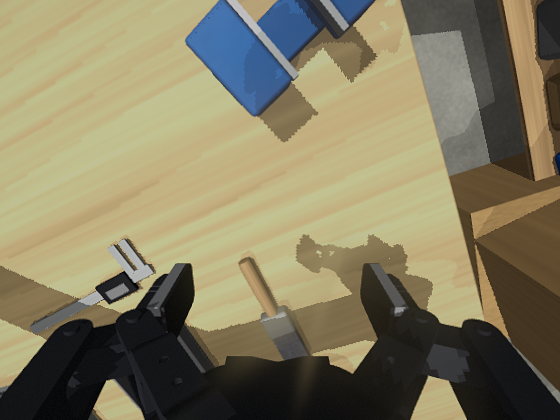

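```bash
cat > h.py <<'E'
from station import *
import cv2, numpy as np
from scipy.spatial.transform import Rotation as Ro
def unproj(c,pts,z):
    pts=np.array(pts,float).reshape(-1,1,2)
    n=cv2.undistortPoints(pts,c["K"],c["distortion"]).reshape(-1,2)
    d=np.c_[n,np.ones(len(n))]@c["R"]
    o=-c["R"].T@c["t"]
    s=(z-o[2])/d[:,2]
    return o+d*s[:,None]
def proj(c,X):
    X=np.array(X,float).reshape(-1,3)
    r,_=cv2.Rodrigues(c["R"])
    return cv2.projectPoints(X,r,c["t"],c["K"],c["distortion"])[0].reshape(-1,2)
E
python3 - <<'E'
from h import *
s=state(); R=Ro.from_quat(s["orientation"]).as_matrix(); print(R.round(3))
im=cv2.imread("pics/top0.png")
cv2.imwrite("pics/top0_board.png",cv2.resize(im[115:260,300:440],None,fx=4,fy=4,interpolation=cv2.INTER_CUBIC))
cv2.imwrite("pics/top0_tray.png",cv2.resize(im[150:290,175:335],None,fx=4,fy=4,interpolation=cv2.INTER_CUBIC))
c=calibration("top")
for q in ["board","liner","beltplate","clamp_front","clamp_side","clamp_rear","offcut","long_tray","short_tray"]:
    r=search_frame("top",q)[:2]
    for d in r:
        e=d["extent"]; z=0.105 if q not in("long_tray","short_tray") else 0.025
        print(q,round(d["p"],2),np.round(e,1),unproj(c,[[e[0]+e[2]/2,e[1]+e[3]/2]],z).round(3))
E
```

```text
[[-0.     0.406  0.914]
 [-0.001  0.914 -0.406]
 [-1.    -0.001  0.   ]]
board 0.69 [313.8 129.3 107.7 120.6] [[ 0.586 -0.092  0.105]]
liner 0.62 [350.8 211.2  60.1  24.8] [[ 0.496 -0.116  0.105]]
beltplate 0.38 [329.7 205.1  11.3  30.3] [[ 0.512 -0.003  0.105]]
beltplate 0.37 [350.6 211.2  61.4  25.5] [[ 0.495 -0.117  0.105]]
clamp_front 0.61 [328.5 204.   14.   27.1] [[ 0.519 -0.004  0.105]]
clamp_side 0.6 [346.3 132.6  31.4  11.9] [[ 0.722 -0.092  0.105]]
clamp_rear 0.66 [402.4 148.3  12.   29.9] [[ 0.648 -0.204  0.105]]
clamp_rear 0.51 [351.4 212.1  59.8  27.7] [[ 0.49  -0.116  0.105]]
offcut 0.58 [343.5 159.2  39.3  21.9] [[ 0.638 -0.086  0.105]]
offcut 0.46 [326.2 134.3   9.5  17.2] [[ 0.716 -0.01   0.105]]
long_tray 0.98 [185.  164.6  79.   54.4] [[0.626 0.278 0.025]]
long_tray 0.21 [350.3 214.   61.8  21.9] [[ 0.506 -0.133  0.025]]
```

View pics/top0_board.png

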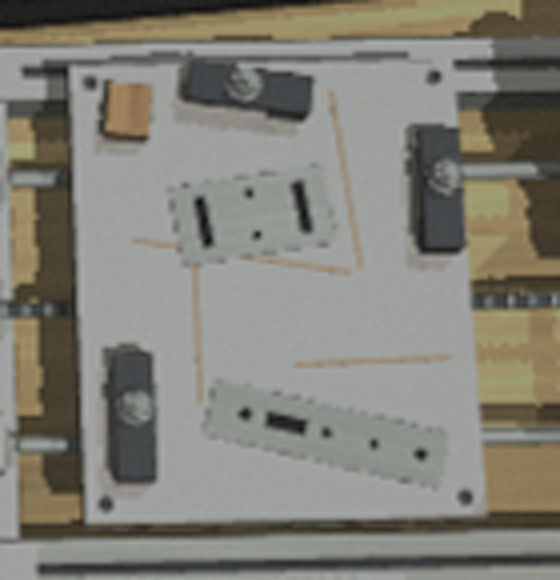

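View pics/top0_tray.png

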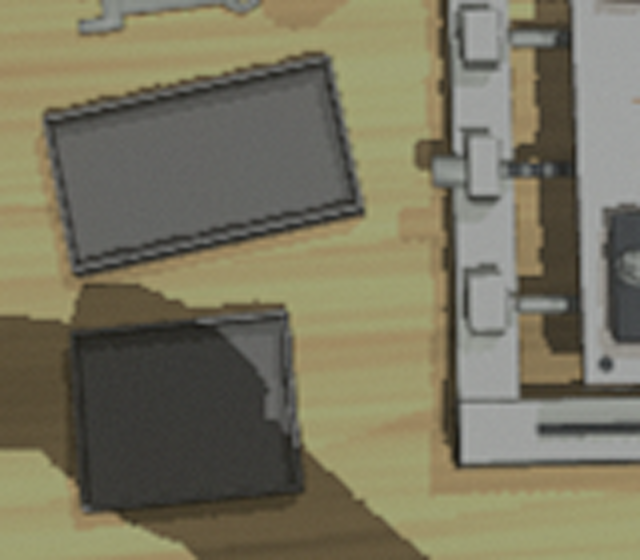

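```bash
python3 - <<'E'
from h import *
c=calibration("top")
def f(name,pts,off,z,ax):
    p=np.array(pts)/4.+np.array(off)-0.375
    w=unproj(c,p,z)[:,:2]; print(name,w.round(4).tolist(),"ctr",w.mean(0).round(4))
    print("   edges",[round(float(np.linalg.norm(w[i]-w[(i+1)%4])),4) for i in range(4)])
    v=(w[0]-w[1])+(w[3]-w[2]); print("   y-axis yaw(deg) rel world y:",np.degrees(np.arctan2(-v[0],v[1])).round(2))
O=(300,115);T=(175,150)
f("board",[(70,62),(460,62),(485,515),(85,523)],O,.105,0)
f("short",[(168,187),(322,165),(335,243),(183,265)],O,.107,0)
f("long",[(212,380),(447,432),(437,487),(205,432)],O,.107,0)
f("ltray",[(46,118),(327,57),(362,212),(75,272)],T,.025,0)
f("stray",[(73,333),(287,310),(300,490),(85,510)],T,.025,0)
for n,p,z in [("cf",[(107,350),(152,350),(155,482),(112,482)],.127),("off",[(108,83),(150,85),(148,138),(103,135)],.123),("cs",[(185,60),(310,78),(303,120),(180,100)],.127),("cr",[(415,125),(462,127),(462,250),(420,250)],.127)]: f(n,p,O,z,0)
E
```

```text
board [[0.7536, 0.0225], [0.736, -0.231], [0.4392, -0.21], [0.4517, 0.0387]] ctr [ 0.5951 -0.0949]
   edges [0.2541, 0.2976, 0.249, 0.3023]
   y-axis yaw(deg) rel world y: -3.42
short [[0.6641, -0.0328], [0.6719, -0.1331], [0.6196, -0.1357], [0.6119, -0.0375]] ctr [ 0.6419 -0.0848]
   edges [0.1005, 0.0524, 0.0985, 0.0524]
   y-axis yaw(deg) rel world y: 4.47
long [[0.5361, -0.0486], [0.4927, -0.1922], [0.4585, -0.1818], [0.5033, -0.0409]] ctr [ 0.4976 -0.1159]
   edges [0.1501, 0.0357, 0.1478, 0.0337]
   y-axis yaw(deg) rel world y: -17.23
ltray [[0.6681, 0.3797], [0.6977, 0.1878], [0.5882, 0.1709], [0.5607, 0.364]] ctr [0.6287 0.2756]
   edges [0.1942, 0.1108, 0.195, 0.1085]
   y-axis yaw(deg) rel world y: 8.43
stray [[0.5197, 0.3667], [0.5252, 0.2247], [0.4058, 0.223], [0.4027, 0.3631]] ctr [0.4634 0.2944]
   edges [0.1421, 0.1194, 0.1401, 0.1171]
   y-axis yaw(deg) rel world y: 1.77
cf [[0.5556, 0.0177], [0.5536, -0.0102], [0.4708, -0.0044], [0.4727, 0.0219]] ctr [0.5132 0.0062]
   edges [0.028, 0.083, 0.0264, 0.083]
   y-axis yaw(deg) rel world y: -4.01
off [[0.7311, 0.0012], [0.7279, -0.0255], [0.6926, -0.021], [0.6966, 0.0075]] ctr [ 0.712  -0.0095]
   edges [0.0269, 0.0356, 0.0287, 0.0351]
   y-axis yaw(deg) rel world y: -7.43
cs [[0.7418, -0.0489], [0.7241, -0.1275], [0.6964, -0.12], [0.7152, -0.0431]] ctr [ 0.7194 -0.0849]
   edges [0.0805, 0.0287, 0.0791, 0.0272]
   y-axis yaw(deg) rel world y: -13.17
cr [[0.6882, -0.1908], [0.6848, -0.2206], [0.6042, -0.2106], [0.606, -0.1842]] ctr [ 0.6458 -0.2015]
   edges [0.0299, 0.0812, 0.0264, 0.0824]
   y-axis yaw(deg) rel world y: -5.32
```

```bash
cat >> h.py <<'E'
def toolR(yaw): # tool x down, tool y at yaw (deg) from world y
    a=np.radians(yaw); x=np.array([0,0,-1.]); y=np.array([-np.sin(a),np.cos(a),0]); return np.c_[x,y,np.cross(x,y)]
def rel(target,yaw,pos=None,R=None):
    s=state(); p=s["eef_pos"] if pos is None else np.array(pos); R=Ro.from_quat(s["orientation"]).as_matrix() if R is None else R
    print("shift cm",(R.T@(np.array(target)-p)*100).round(2),"turn deg",np.degrees(Ro.from_matrix(R.T@toolR(yaw)).as_rotvec()).round(2))
def st():
    s=state();R=Ro.from_quat(s["orientation"]).as_matrix()
    print("t",round(s["time"],2),"p",s["eef_pos"].round(4),"yaw",np.degrees(np.arctan2(-R[0,1],R[1,1])).round(2),"xdown",R[:,0].round(3),"F",s["contact_force"].round(2),"w",round(s["width"],3),"j",s["joint_pos"].round(2))
E
python3 - <<'E'
from h import *
st(); rel((0.644,-0.11,0.20),4.5)
rel((0.644,-0.11,0.20),4.5,(0.264,0.594,0.231),toolR(-23.9))
E
```

```text
t 0.6 p [0.2638 0.5941 0.2313] yaw -23.94 xdown [ 0.  0. -1.] F [-0.43 -0.14 -0.57] w 0.995 j [-1.2   0.47 -0.01  1.6   0.01  1.07 -0.06]
shift cm [  3.13 -48.92  63.32] turn deg [-28.44   0.    -0.  ]
shift cm [  3.1  -48.97  63.26] turn deg [-28.4   0.    0. ]
```

>>> {"op": "drive_tool", "data": {"series": [0.3, 3.1, -48.9, 63.3, -28.4, 0, 0, 0.7, 3.1, -48.9, 63.3, -28.4, 0, 0, 0.7, 3.1, -48.9, 63.3, -28.4, 0, 0, 0.7, 3.1, -48.9, 63.3, -28.4, 0, 0, 0.7, 3.1, -48.9, 63.3, -28.4, 0, 0, 0.7, 3.1, -48.9, 63.3, -28.4, 0, 0, 0.7, 3.1, -48.9, 63.3, -28.4, 0, 0, 0.7, 3.1, -48.9, 63.3, -28.4, 0, 0, 0.7, 3.1, -48.9, 63.3, -28.4, 0, 0, 0.7, 3.1, -48.9, 63.3, -28.4, 0, 0, 0.7, 3.1, -48.9, 63.3, -28.4, 0, 0, 0.7, 3.1, -48.9, 63.3, -28.4, 0, 0], "squeeze": 30}}

```text
time: 1.8
eef_pos: [0.5495, 0.0647, 0.2084]
orientation: [-0.027, 0.706, 0.028, 0.707]
contact_force: [1.1, 0.9, -0.3]
width: 0.3
```

```bash
python3 - <<'E'
from h import *
st(); rel((0.644,-0.11,0.20),4.5)
E
```

```text
t 1.8 p [0.5495 0.0647 0.2084] yaw 4.47 xdown [ 0.001  0.    -1.   ] F [ 1.1   0.91 -0.25] w 0.3 j [-0.29  0.33  0.13  1.87 -0.05  0.94  1.52]
shift cm [  0.84 -18.16   8.06] turn deg [-0.03  0.06 -0.01]
```

>>> {"op": "drive_tool", "data": {"series": [0.7, 0.8, -18.2, 8.1, 0, 0, 0, 0.7, 0.8, -18.2, 8.1, 0, 0, 0, 0.7, 0.8, -18.2, 8.1, 0, 0, 0, 0.7, 0.8, -18.2, 8.1, 0, 0, 0, 0.7, 0.8, -18.2, 8.1, 0, 0, 0, 0.7, 0.8, -18.2, 8.1, 0, 0, 0]}}

```text
time: 2.4
eef_pos: [0.6434, -0.1101, 0.1995]
orientation: [-0.027, 0.707, 0.026, 0.706]
contact_force: [-0.5, 0.7, -0.7]
width: 0.299
```

```bash
python3 - <<'E'
from h import *
st(); c=calibration("wrist"); im=grab_frame("wrist"); 
P=[("s",.6419,-.0848,4.47,.026,.05),("l",.4976,-.1159,-17.23,.018,.075),("b",.5951,-.0949,-3.42,.15,.125)]
im2=im.copy()
for n,x,y,a,hx,hy in P:
    R=toolR(a); X=[np.array([x,y,.107 if n!='b' else .105])-R[:,2]*(-sx*hx)+R[:,1]*sy*hy for sx,sy in[(1,1),(1,-1),(-1,-1),(-1,1)]]
    cv2.polylines(im2,[proj(c,X).round().astype(int)],True,(0,0,255),1)
cv2.imwrite("pics/w1.png",im2)
rel((0.644,-0.11,0.12),4.5)
E
```

```text
t 2.4 p [ 0.6434 -0.1101  0.1995] yaw 4.3 xdown [-0.001 -0.    -1.   ] F [-0.52  0.72 -0.7 ] w 0.299 j [-0.02  0.5   0.19  1.63 -0.11  1.01  1.85]
shift cm [ 7.96 -0.21  0.06] turn deg [-0.04 -0.04 -0.05]
```

View pics/w1.png

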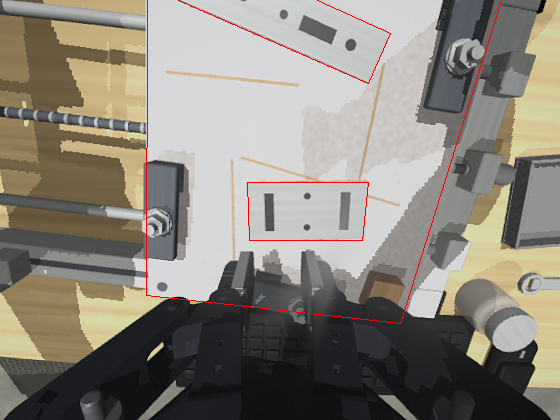

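>>> {"op": "drive_tool", "data": {"series": [0.7, 4, -0.1, 0.1, 0, 0, 0, 0.7, 7.5, -0.1, 0.1, 0, 0, 0, 0.7, 8.5, -0.1, 0.1, 0, 0, 0, 0.7, 8.8, -0.1, 0.1, 0, 0, 0, 0.7, 9.1, -0.1, 0.1, 0, 0, 0, 0.7, 9.2, -0.1, 0.1, 0, 0, 0]}}

```text
time: 3.05
eef_pos: [0.6458, -0.1093, 0.1097]
orientation: [-0.028, 0.706, 0.028, 0.708]
contact_force: [-0.1, 0.3, 0.8]
width: 0.298
```

```bash
python3 - <<'E'
from h import *
st()
E
```

```text
t 3.05 p [ 0.6458 -0.1093  0.1097] yaw 4.49 xdown [ 0.003 -0.    -1.   ] F [-0.13  0.32  0.83] w 0.298 j [-0.01  0.61  0.18  1.69 -0.13  0.85  1.87]
```

>>> {"op": "drive_tool", "data": {"series": [0.7, 0.1, 0, 0, 0, 0, 0, 0.7, 0.2, 0, 0, 0, 0, 0, 0.7, 0.2, 0, 0, 0, 0, 0]}}

```text
time: 3.35
eef_pos: [0.6453, -0.1096, 0.107]
orientation: [-0.028, 0.706, 0.027, 0.707]
contact_force: [0.0, -1.1, 2.8]
width: 0.301
```

>>> {"op": "drive_tool", "data": {"series": [0.7, 0.1, 0, 0, 0, 0, 0, 0.7, 0.1, 0, 0, 0, 0, 0]}}

```text
time: 3.55
eef_pos: [0.6455, -0.1097, 0.107]
orientation: [-0.028, 0.706, 0.028, 0.707]
contact_force: [-2.4, 0.4, 8.2]
width: 0.3
```

>>> {"op": "drive_tool", "data": {"series": [0.7, 0.1, 0, 0, 0, 0, 0, 0.7, 0.1, 0, 0, 0, 0, 0]}}

```text
time: 3.75
eef_pos: [0.6461, -0.1098, 0.1069]
orientation: [-0.028, 0.705, 0.027, 0.708]
contact_force: [-3.2, 0.4, 12.4]
width: 0.303
```

>>> {"op": "drive_tool", "data": {"series": [0.7, 0, 0.5, 0, 0, 0, 0, 0.7, 0, 1.5, 0.1, 0, 0, 0, 0.7, 0, 2.5, 0.2, 0, 0, 0, 0.7, 0, 3.5, 0.3, 0, 0, 0, 0.7, 0, 4.5, 0.4, 0, 0, 0, 0.7, 0, 5.0, 0.4, 0, 0, 0]}}

```text
time: 4.35
eef_pos: [0.6473, -0.0601, 0.107]
orientation: [-0.028, 0.704, 0.027, 0.709]
contact_force: [0.5, -1.8, 10.0]
width: 0.3
```

```bash
python3 - <<'E'
from h import *
st(); im=grab_frame("top")
cv2.imwrite("pics/t2.png",cv2.resize(im[115:260,300:440],None,fx=4,fy=4,interpolation=cv2.INTER_CUBIC))
E
```

```text
t 4.35 p [ 0.6473 -0.0601  0.107 ] yaw 4.46 xdown [ 0.006 -0.001 -1.   ] F [ 0.54 -1.84  9.96] w 0.3 j [-0.08  0.6   0.17  1.71 -0.13  0.84  1.79]
```

View pics/t2.png

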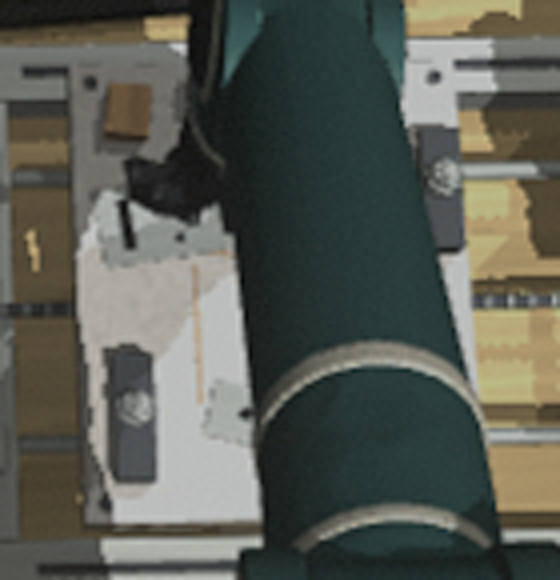

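>>> {"op": "drive_tool", "data": {"series": [0.7, 0, 0.7, 0, 0, 0, 0, 0.7, 0, 1.7, 0.2, 0, 0, 0, 0.7, 0, 2.7, 0.3, 0, 0, 0, 0.7, 0, 3.7, 0.3, 0, 0, 0, 0.7, 0, 4.7, 0.4, 0, 0, 0, 0.7, 0, 5.3, 0.4, 0, 0, 0, 0.7, 0, 5.3, 0.4, 0, 0, 0]}}

```text
time: 5.1
eef_pos: [0.6471, -0.0059, 0.1069]
orientation: [-0.028, 0.704, 0.028, 0.709]
contact_force: [0.2, 0.2, 10.6]
width: 0.301
```

```bash
python3 - <<'E'
from h import *
st(); im=grab_frame("top")
cv2.imwrite("pics/t3.png",cv2.resize(im[115:260,270:410],None,fx=4,fy=4,interpolation=cv2.INTER_CUBIC))
E
```

```text
t 5.1 p [ 0.6471 -0.0059  0.1069] yaw 4.49 xdown [ 0.006  0.    -1.   ] F [ 0.16  0.22 10.64] w 0.301 j [-0.16  0.6   0.17  1.71 -0.13  0.83  1.71]
```

View pics/t3.png

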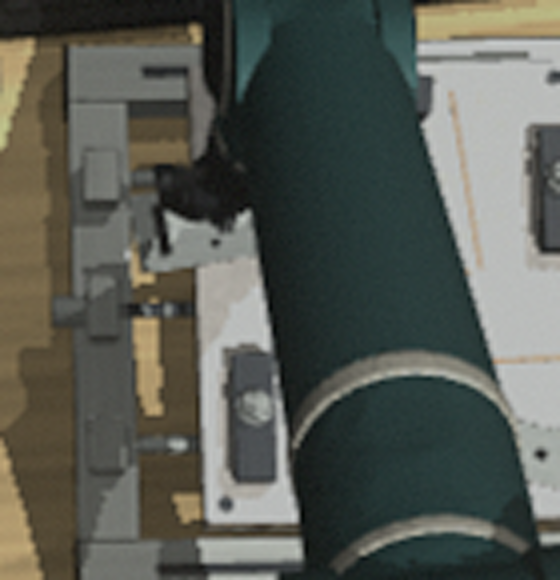

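```bash
python3 - <<'E'
from h import *
c=calibration("top")
print(unproj(c,np.array([(147,271),(132,200)])/4+[270,115]-.375,.107).round(4))
print(unproj(c,np.array([(197,271)])/4+[270,115]-.375,.105).round(4))
E
```

```text
[[0.6149 0.0618 0.107 ]
 [0.6624 0.0677 0.107 ]]
[[0.6132 0.0299 0.105 ]]
```

>>> {"op": "drive_tool", "data": {"series": [0.7, 0, 0.2, 0, 2, 0, 0, 0.7, 0, 0.4, 0, 4, 0, 0, 0.7, 0, 0.5, 0, 6, 0, 0, 0.7, 0, 0.5, 0, 8, 0, 0, 0.7, 0, 0.5, 0, 8, 0, 0]}}

```text
time: 5.65
eef_pos: [0.6465, -0.0019, 0.107]
orientation: [0.022, 0.705, -0.022, 0.709]
contact_force: [-0.3, -0.9, 10.8]
width: 0.295
```

```bash
python3 - <<'E'
from h import *
st(); im=grab_frame("top")
cv2.imwrite("pics/t4.png",cv2.resize(im[135:215,270:370],None,fx=7,fy=7,interpolation=cv2.INTER_CUBIC))
E
```

```text
t 5.65 p [ 0.6465 -0.0019  0.107 ] yaw -3.61 xdown [ 0.005 -0.    -1.   ] F [-0.27 -0.88 10.83] w 0.295 j [-0.2   0.6   0.2   1.72 -0.15  0.83  1.58]
```

View pics/t4.png

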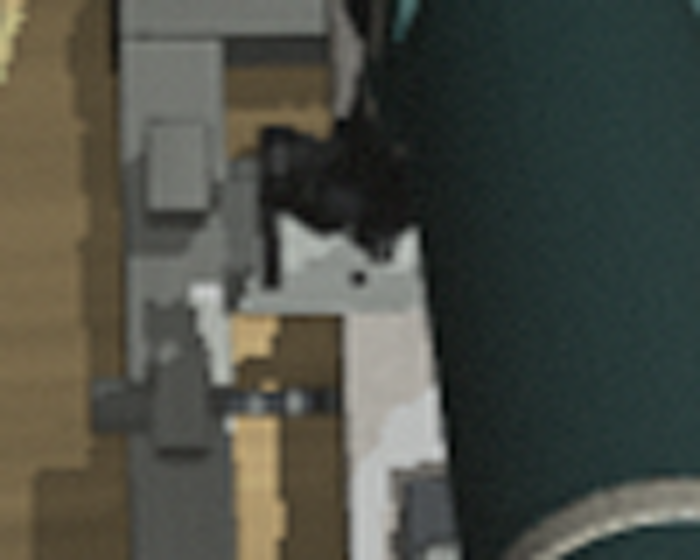

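>>> {"op": "drive_tool", "data": {"series": [0.7, -3, 0, 0, 0, 0, 0, 0.3, -7, 5.2, 0, 90, 0, 0, 0, -7, 5.2, 0, 90, 0, 0, 0, -7, 5.2, 0, 90, 0, 0, 0, -7, 5.2, 0, 90, 0, 0, 0, -7, 5.2, 0, 90, 0, 0, 0, -7, 5.2, 0, 90, 0, 0, 0, -7, 5.2, 0, 90, 0, 0, 0, -7, 5.2, 0, 90, 0, 0, 0, -7, 5.2, 0, 90, 0, 0, 0, -7, 5.2, 0, 90, 0, 0, 0, -7, 5.2, 0, 90, 0, 0]}}

```text
time: 6.9
eef_pos: [0.6474, 0.0508, 0.174]
orientation: [-0.516, -0.483, 0.516, -0.483]
contact_force: [0.0, -0.3, 0.4]
width: 1.003
```

```bash
python3 - <<'E'
from h import *
st(); c=calibration("wrist"); print("cam",(-c["R"].T@c["t"]).round(3), c["R"][2].round(2)); im=grab_frame("wrist")
cv2.imwrite("pics/w5.png",im)
im=grab_frame("top")
cv2.imwrite("pics/t5.png",cv2.resize(im[135:215,270:370],None,fx=7,fy=7,interpolation=cv2.INTER_CUBIC))
E
```

```text
t 6.9 p [0.6474 0.0508 0.174 ] yaw -93.8 xdown [-0. -0. -1.] F [ 0.03 -0.28  0.42] w 1.003 j [-0.55  0.57  0.59  1.68 -0.37  1.    0.11]
cam [0.652 0.131 0.317] [-0.02 -0.31 -0.95]
```

View pics/w5.png

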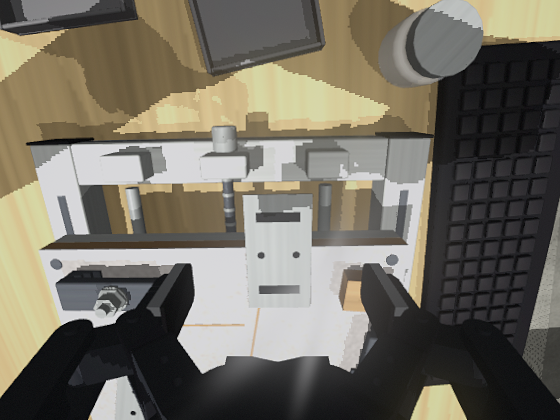

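View pics/t5.png

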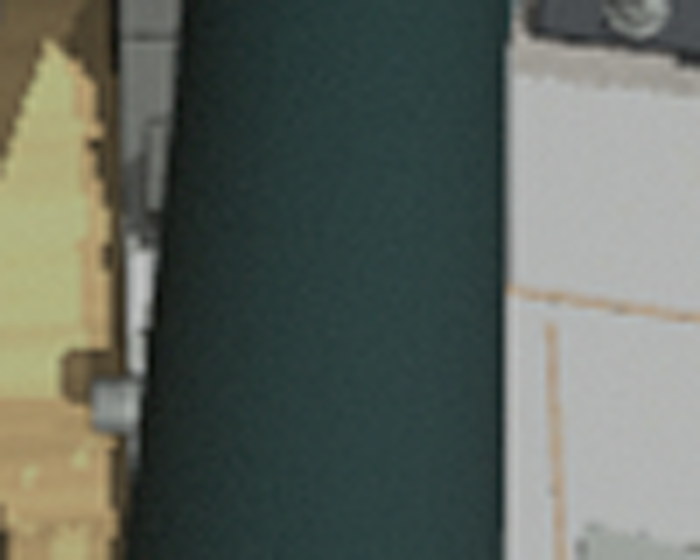

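```bash
python3 - <<'E'
from h import *
c=calibration("wrist")
w=unproj(c,[(244,195),(312,194),(310,306),(247,305)],.107); print(w.round(4).tolist(),w.mean(0).round(4))
v=w[0]+w[1]-w[2]-w[3]; print("yaw",np.degrees(np.arctan2(-v[0],v[1])), [np.linalg.norm(w[i]-w[(i+1)%4]).round(4) for i in range(4)])
print(unproj(c,[(44,248),(405,244),(245,246),(312,245)],.105).round(4))
E
```

```text
[[0.6237, 0.0738, 0.107], [0.6743, 0.0715, 0.107], [0.6702, -0.0274, 0.107], [0.6168, -0.0231, 0.107]] [0.6462 0.0237 0.107 ]
yaw -3.211229346862176 [np.float64(0.0506), np.float64(0.0989), np.float64(0.0537), np.float64(0.0971)]
[[0.4559 0.0389 0.105 ]
 [0.7478 0.0249 0.105 ]
 [0.6201 0.0312 0.105 ]
 [0.6734 0.0288 0.105 ]]
```

>>> {"op": "drive_tool", "data": {"series": [0, 4, 0, -0.1, -0.5, 0, 0, 0, 6.5, 0, -0.1, -0.5, 0, 0, 0, 7.9, 0, -0.1, -0.5, 0, 0, 0, 7.9, 0, -0.1, -0.5, 0, 0], "squeeze": 40}}

```text
time: 7.4
eef_pos: [0.6462, 0.0515, 0.0932]
orientation: [-0.512, -0.488, 0.514, -0.486]
contact_force: [0.4, -0.1, -0.3]
width: 1.001
```

>>> {"op": "drive_tool", "data": {"series": [0.25, 0, 0, 0, 0, 0, 0, 0.35, 0, 0, 0, 0, 0, 0, 0.5, 0, 0, 0, 0, 0, 0, 0.6, 0, 0, 0, 0, 0, 0, 0.6, 0, 0, 0, 0, 0, 0]}}

```text
time: 7.9
eef_pos: [0.6486, 0.0516, 0.0964]
orientation: [0.514, 0.486, -0.512, 0.487]
contact_force: [0.1, -0.6, 5.0]
width: 0.587
```

```bash
python3 - <<'E'
from h import *
st(); im=grab_frame("wrist")
cv2.imwrite("pics/w6.png",im)
im=grab_frame("scene")
cv2.imwrite("pics/s6.png",cv2.resize(im[150:290,90:290],None,fx=4,fy=4,interpolation=cv2.INTER_CUBIC))
E
```

```text
t 7.9 p [0.6486 0.0516 0.0964] yaw -93.04 xdown [ 0.003  0.    -1.   ] F [ 0.14 -0.55  5.05] w 0.587 j [-0.51  0.67  0.54  1.73 -0.43  0.86  0.16]
```

View pics/w6.png

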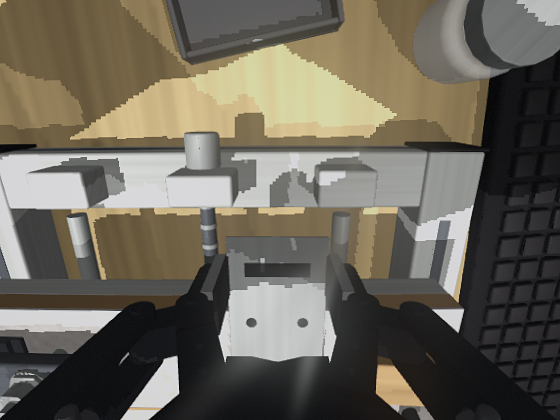

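View pics/s6.png

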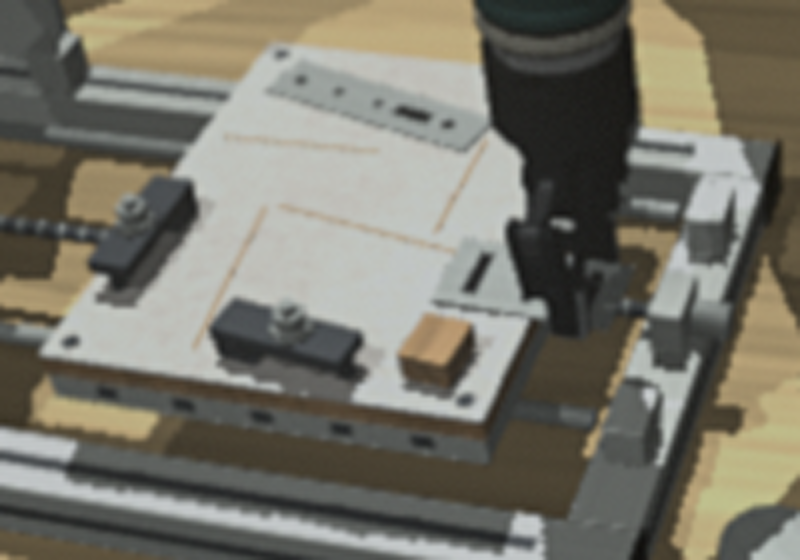

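>>> {"op": "drive_tool", "data": {"series": [0.9, 0, 0, 0, 0, 0, 0, 0.9, 0, 0, 0, 0, 0, 0, 0.9, -0.2, 0, 0, 0, 0, 0, 0.9, -0.5, 0, 0, 0, 0, 0, 0.9, -1, 0, 0, 0, 0, 0, 0.9, -1.5, 0, 0, 0, 0, 0, 0.9, -2, 0, 0, 0, 0, 0, 0.9, -2, 0, 0, 0, 0, 0]}}

```text
time: 8.8
eef_pos: [0.648, 0.0517, 0.116]
orientation: [0.514, 0.486, -0.513, 0.487]
contact_force: [0.2, -0.8, -1.2]
width: 0.584
```

```bash
python3 - <<'E'
from h import *
st(); im=grab_frame("wrist")
cv2.imwrite("pics/w7.png",im)
im=grab_frame("scene")
cv2.imwrite("pics/s7.png",cv2.resize(im[150:290,90:290],None,fx=4,fy=4,interpolation=cv2.INTER_CUBIC))
E
```

```text
t 8.8 p [0.648  0.0517 0.116 ] yaw -93.04 xdown [ 0.001  0.    -1.   ] F [ 0.24 -0.83 -1.2 ] w 0.584 j [-0.52  0.64  0.55  1.72 -0.41  0.9   0.15]
```

View pics/w7.png

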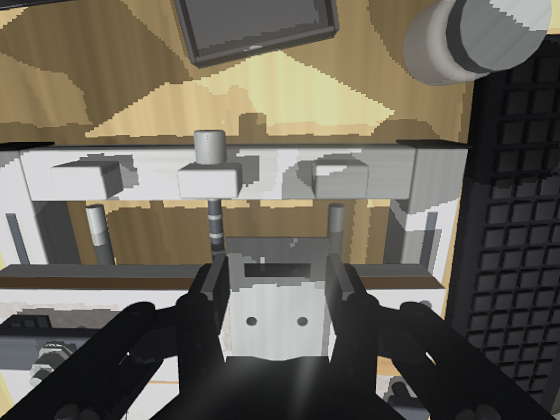

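View pics/s7.png

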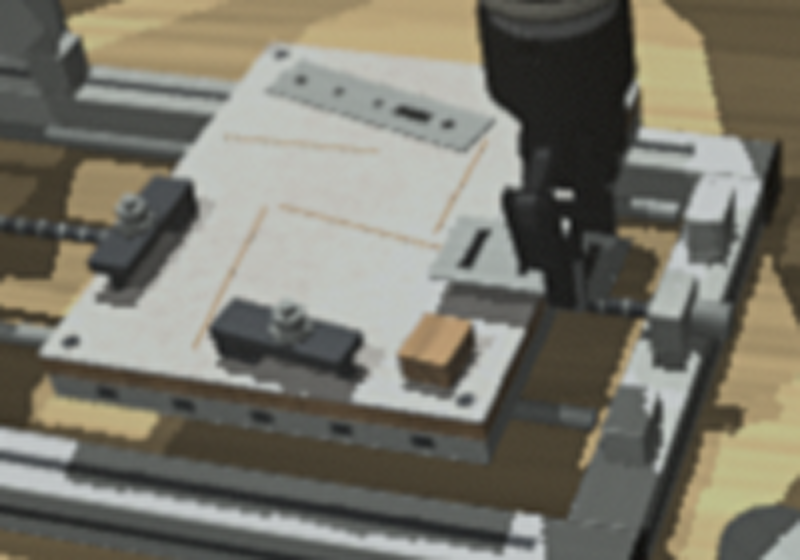

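>>> {"op": "drive_tool", "data": {"series": [0.9, -2, 0, 0, 0, 0, 0, 0.9, -5, 0, 0, 0, 0, 0, 0.9, -7, -1.5, -2, 0, 0, 0, 0.9, -7, -3.5, -4.6, 0, 0, 0, 0.9, -7, -6, -7.8, -2, 0, 0, 0.9, -7, -8.5, -11, -4, 0, 0, 0.9, -7, -11, -14.3, -4.8, 0, 0, 0.9, -7, -13.5, -17.6, -4.8, 0, 0, 0.9, -7, -16, -20.8, -4.8, 0, 0, 0.9, -7, -18, -23.4, -4.8, 0, 0, 0.9, -7, -19.5, -25.4, -4.8, 0, 0, 0.9, -7, -20, -26, -4.8, 0, 0]}}

```text
time: 10.1
eef_pos: [0.4593, 0.3248, 0.1847]
orientation: [0.491, 0.509, -0.491, 0.508]
contact_force: [0.1, -0.6, -0.0]
width: 0.587
```

>>> {"op": "drive_tool", "data": {"series": [0.9, 0, 0, 0, 0, 0, 0]}}

```text
time: 10.2
eef_pos: [0.4609, 0.3226, 0.1849]
orientation: [0.492, 0.508, -0.492, 0.508]
contact_force: [-0.0, -0.2, -0.9]
width: 0.58
```

```bash
python3 - <<'E'
from h import *
st(); im=grab_frame("wrist")
cv2.imwrite("pics/w8.png",im)
im=grab_frame("scene")
cv2.imwrite("pics/s8.png",cv2.resize(im[130:290,270:430],None,fx=4,fy=3.7,interpolation=cv2.INTER_CUBIC))
rel((0.4622,0.322,0.06),-88.2)
E
```

```text
t 10.2 p [0.4609 0.3226 0.1849] yaw -88.11 xdown [-0. -0. -1.] F [-0.02 -0.18 -0.87] w 0.58 j [-1.1   0.4   0.55  1.89 -0.26  0.92 -0.4 ]
shift cm [12.51 -0.03 -0.17] turn deg [-0.14  0.05 -0.03]
```

View pics/w8.png

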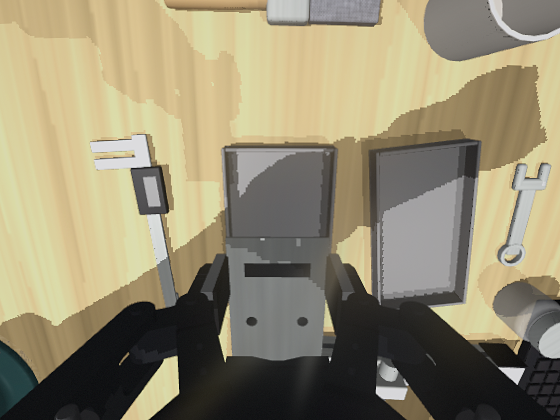

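View pics/s8.png

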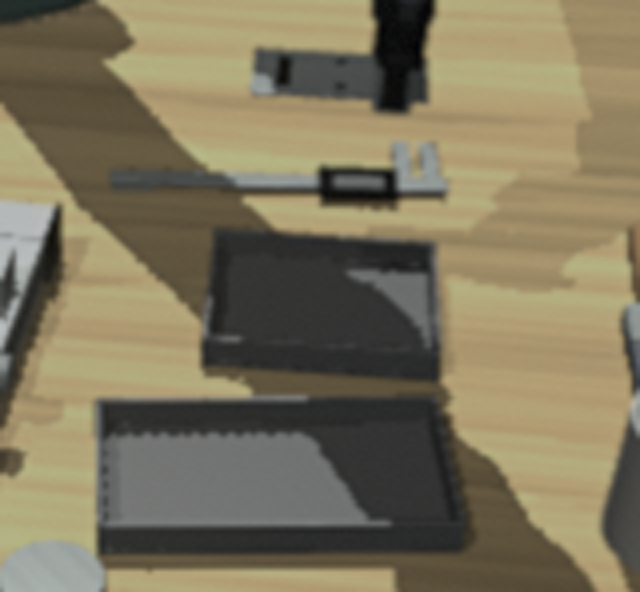

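```bash
python3 - <<'E'
from h import *
c=calibration("wrist")
print(unproj(c,[(223,146),(337,146)],.025).round(4)); print(unproj(c,[(371,151),(478,141),(467,301),(374,306)],.025).round(4))
X=[(0.4622+sx*.06-sy*.0725*.031,0.294+sy*.0725,.025) for sx,sy in [(1,1),(1,-1),(-1,-1),(-1,1)]]; print(proj(c,X).round(0))
E
```

```text
[[0.4057 0.3659 0.025 ]
 [0.522  0.3692 0.025 ]]
[[0.5575 0.3653 0.025 ]
 [0.6672 0.3793 0.025 ]
 [0.7015 0.1862 0.025 ]
 [0.5861 0.1769 0.025 ]]
[[335. 149.]
 [327. 273.]
 [226. 271.]
 [217. 145.]]
```

>>> {"op": "drive_tool", "data": {"series": [0.9, 2, 0.3, 0, 0, 0, 0, 0.9, 5, 0.3, 0, 0, 0, 0, 0.9, 8, 0.3, 0, 0, 0, 0, 0.9, 11, 0.3, 0, 0, 0, 0, 0.9, 13.5, 0.3, 0, 0, 0, 0, 0.9, 15.5, 0.3, 0, 0, 0, 0, 0.9, 16.8, 0.3, 0, 0, 0, 0, 0.9, 17.3, 0.3, 0, 0, 0, 0, 0.9, 17.6, 0.3, 0, 0, 0, 0, 0.9, 17.6, 0.3, 0, 0, 0, 0]}}

```text
time: 11.3
eef_pos: [0.4652, 0.3219, 0.0095]
orientation: [0.493, 0.507, -0.492, 0.508]
contact_force: [-0.2, -0.5, -1.1]
width: 0.585
```

```bash
python3 - <<'E'
from h import *
st(); im=grab_frame("scene")
cv2.imwrite("pics/s9.png",cv2.resize(im[150:270,290:420],None,fx=5,fy=5,interpolation=cv2.INTER_CUBIC))
im=grab_frame("wrist")
cv2.imwrite("pics/w9.png",im)
E
```

```text
t 11.3 p [0.4652 0.3219 0.0095] yaw -88.28 xdown [ 0.001  0.    -1.   ] F [-0.16 -0.51 -1.1 ] w 0.585 j [-0.97  0.68  0.4   1.96 -0.45  0.6  -0.25]
```

View pics/s9.png

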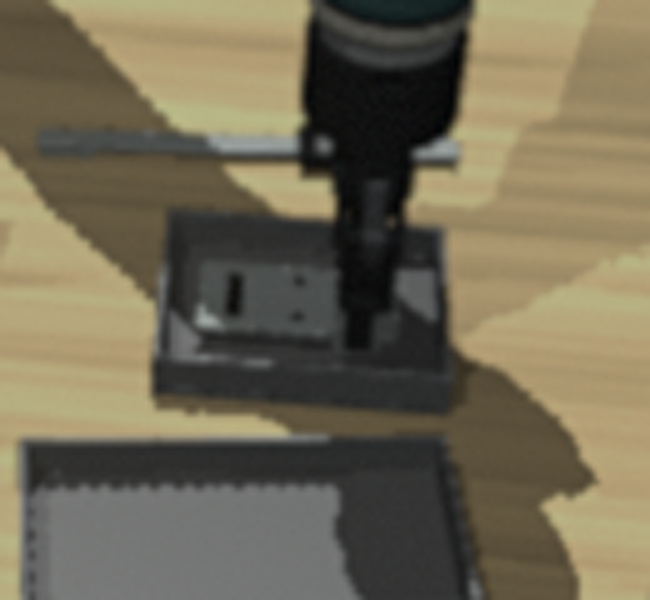

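View pics/w9.png

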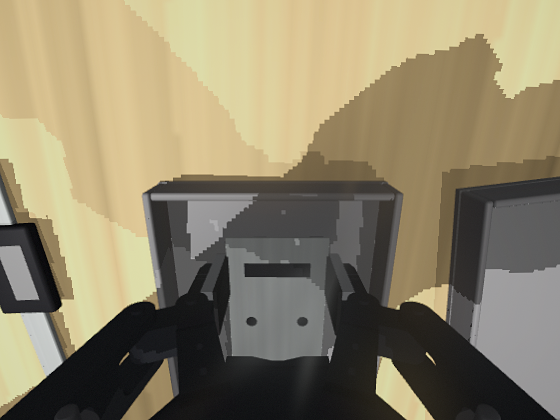

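>>> {"op": "drive_tool", "data": {"series": [0.9, 0.3, 0, 0, 0, 0, 0, 0.9, 0.5, 0, 0, 0, 0, 0, 0.9, 0.5, 0, 0, 0, 0, 0]}}

```text
time: 11.7
eef_pos: [0.4644, 0.3221, 0.004]
orientation: [0.492, 0.508, -0.492, 0.508]
contact_force: [-0.9, -0.8, -0.7]
width: 0.582
```

>>> {"op": "drive_tool", "data": {"series": [0.9, 0.2, 0, 0, 0, 0, 0, 0.9, 0.2, 0, 0, 0, 0, 0]}}

```text
time: 11.9
eef_pos: [0.4644, 0.322, 0.0018]
orientation: [0.492, 0.508, -0.492, 0.508]
contact_force: [-1.9, 0.2, -1.4]
width: 0.587
```

>>> {"op": "drive_tool", "data": {"series": [0.9, 0.2, 0, 0, 0, 0, 0, 0.9, 0.2, 0, 0, 0, 0, 0]}}

```text
time: 12.1
eef_pos: [0.4647, 0.3221, 0.0011]
orientation: [0.492, 0.508, -0.492, 0.507]
contact_force: [-3.8, -1.2, 11.3]
width: 0.587
```

>>> {"op": "drive_tool", "data": {"series": [0.9, -0.2, 0, 0, 0, 2, 0, 0.9, -0.2, 0, 0, 0, 4, 0, 0.9, -0.2, 0, 0, 0, 4, 0]}}

```text
time: 12.4
eef_pos: [0.465, 0.3206, 0.0022]
orientation: [0.51, 0.524, -0.475, 0.489]
contact_force: [-0.8, 0.3, -1.3]
width: 0.586
```

>>> {"op": "drive_tool", "data": {"series": [0.9, 0, 0, 0, 0, 0.5, 0, 0.9, 0, 0, 0, 0, 0.5, 0]}}

```text
time: 12.6
eef_pos: [0.4646, 0.3221, 0.002]
orientation: [0.511, 0.527, -0.473, 0.487]
contact_force: [-0.1, -0.7, -0.1]
width: 0.584
```

>>> {"op": "drive_tool", "data": {"series": [0.9, 0, 0, 0, 0, 1, 0, 0.9, 0.1, 0, 0, 0, 1, 0]}}

```text
time: 12.8
eef_pos: [0.4647, 0.3226, 0.0016]
orientation: [0.516, 0.532, -0.468, 0.482]
contact_force: [-3.6, -2.1, 14.4]
width: 0.583
```

```bash
python3 - <<'E'
from h import *
st(); print(state()["wrist_torque"]); im=grab_frame("scene")
cv2.imwrite("pics/s10.png",cv2.resize(im[180:240,310:400],None,fx=8,fy=8,interpolation=cv2.INTER_CUBIC))
E
```

```text
t 12.8 p [0.4647 0.3226 0.0016] yaw -88.24 xdown [-0.003  0.097 -0.995] F [-3.57 -2.06 14.39] w 0.583 j [-0.85  0.66  0.29  1.99 -0.54  0.52 -0.12]
[-0.38889853  0.62202985  0.06576656]
```

View pics/s10.png

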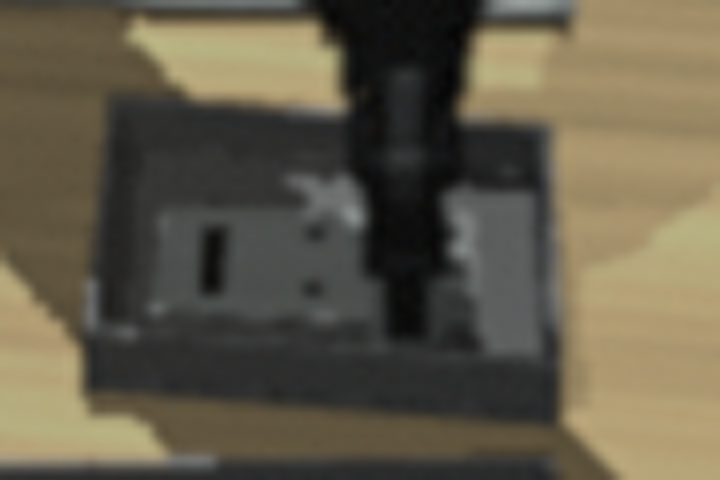

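>>> {"op": "drive_tool", "data": {"series": [0.9, -0.1, 0, 0, 0, 0, 0, 0.4, -0.1, 0, 0, 0, 0, 0, 0.35, -0.1, 0, 0, 0, 0, 0, 0.3, -0.1, 0, 0, 0, 0, 0, 0.3, -0.1, 0, 0, 0, 0, 0]}}

```text
time: 13.35
eef_pos: [0.4645, 0.3219, 0.0019]
orientation: [0.515, 0.531, -0.468, 0.483]
contact_force: [-0.3, 0.7, -0.7]
width: 0.701
```

```bash
python3 - <<'E'
from h import *
st(); im=grab_frame("wrist"); cv2.imwrite("pics/w11.png",im)
E
```

```text
t 13.35 p [0.4645 0.3219 0.0019] yaw -88.24 xdown [-0.003  0.096 -0.995] F [-0.28  0.73 -0.7 ] w 0.701 j [-0.85  0.66  0.29  1.99 -0.54  0.52 -0.12]
```

View pics/w11.png

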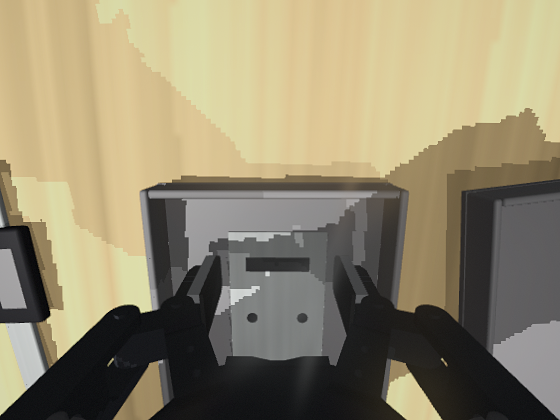

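>>> {"op": "drive_tool", "data": {"series": [0.3, -1.5, 0, 0, 0, 0, 0, 0.3, -4, 0, 0, 0, 0, 0, 0.3, -8, 0, 0, 0, 0, 0, 0.5, -13, 0, 0, 0, -5.5, 0, 0.5, -17, 0, 0, 0, -5.5, 0, 0.5, -18, 0, 0, 0, -5.5, 0]}}

```text
time: 14.0
eef_pos: [0.4672, 0.3063, 0.1868]
orientation: [0.495, 0.508, -0.489, 0.508]
contact_force: [0.6, 0.1, -0.4]
width: 0.497
```

```bash
python3 - <<'E'
from h import *
st(); im=grab_frame("wrist"); cv2.imwrite("pics/w12.png",im)
rel((0.4872,-0.1493,0.18),-17.2)
E
```

```text
t 14.0 p [0.4672 0.3063 0.1868] yaw -88.21 xdown [ 0.006  0.006 -1.   ] F [ 0.57  0.06 -0.4 ] w 0.497 j [-1.07  0.39  0.54  1.91 -0.25  0.9  -0.38]
shift cm [ 0.38  0.63 45.56] turn deg [-7.104e+01 -6.000e-02 -4.700e-01]
```

View pics/w12.png

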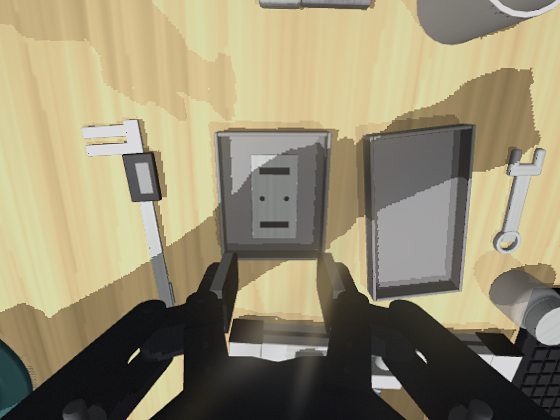

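>>> {"op": "drive_tool", "data": {"series": [0.5, 0.4, 0.1, 3, -8, 0, -0.5, 0.5, 0.4, 0.6, 45.6, -71, 0, -0.5, 0.5, 0.4, 0.6, 45.6, -71, 0, -0.5, 0.5, 0.4, 0.6, 45.6, -71, 0, -0.5, 0.5, 0.4, 0.6, 45.6, -71, 0, -0.5, 0.5, 0.4, 0.6, 45.6, -71, 0, -0.5, 0.5, 0.4, 0.6, 45.6, -71, 0, -0.5, 0.5, 0.4, 0.6, 45.6, -71, 0, -0.5, 0.5, 0.4, 0.6, 45.6, -71, 0, -0.5, 0.5, 0.4, 0.6, 45.6, -71, 0, -0.5, 0.5, 0.4, 0.6, 45.6, -71, 0, -0.5, 0.5, 0.4, 0.6, 45.6, -71, 0, -0.5]}}

```text
time: 15.25
eef_pos: [0.4838, -0.1527, 0.1764]
orientation: [0.106, 0.702, -0.11, 0.696]
contact_force: [0.6, -0.2, -0.8]
width: 0.498
```

```bash
python3 - <<'E'
from h import *
st(); c=calibration("wrist"); im=grab_frame("wrist"); 
P=[("l",.4976,-.1159,-17.23,.018,.075),("b",.5951,-.0949,-3.42,.15,.125)]
for n,x,y,a,hx,hy in P:
    R=toolR(a); X=[np.array([x,y,.107 if n!='b' else .105])+R[:,2]*(sx*hx)+R[:,1]*sy*hy for sx,sy in[(1,1),(1,-1),(-1,-1),(-1,1)]]
    cv2.polylines(im,[proj(c,X).round().astype(int)],True,(0,0,255),1)
cv2.imwrite("pics/w13.png",im)
rel((0.4872,-0.1493,0.12),-17.2)
E
```

```text
t 15.25 p [ 0.4838 -0.1527  0.1764] yaw -17.53 xdown [-0.008 -0.005 -1.   ] F [ 0.59 -0.15 -0.82] w 0.498 j [-0.16  0.31  0.48  2.02 -0.18  0.86  1.68]
shift cm [5.63 0.27 0.29] turn deg [-0.14 -0.39  0.37]
```

View pics/w13.png

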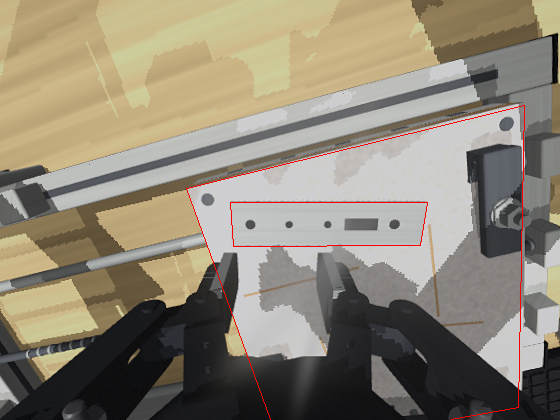

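>>> {"op": "drive_tool", "data": {"series": [0.5, 3, 0.1, 0.1, 0, -0.3, 0.3, 0.5, 5.4, 0.2, 0.2, 0, -0.3, 0.3, 0.5, 6.2, 0.2, 0.2, 0, -0.3, 0.3, 0.5, 6.6, 0.2, 0.2, 0, -0.3, 0.3, 0.5, 6.6, 0.2, 0.2, 0, -0.3, 0.3]}}

```text
time: 15.8
eef_pos: [0.4873, -0.1491, 0.1113]
orientation: [0.105, 0.699, -0.106, 0.699]
contact_force: [0.6, 0.4, -0.7]
width: 0.5
```

>>> {"op": "drive_tool", "data": {"series": [0.5, 0.2, 0, 0, 0, 0, 0, 0.5, 0.3, 0, 0, 0, 0, 0, 0.5, 0.3, 0, 0, 0, 0, 0]}}

```text
time: 16.1
eef_pos: [0.4875, -0.1499, 0.1087]
orientation: [0.106, 0.699, -0.106, 0.7]
contact_force: [0.7, -0.4, 0.0]
width: 0.5
```

>>> {"op": "drive_tool", "data": {"series": [0.5, 0.15, 0, 0, 0, 0, 0, 0.5, 0.2, 0, 0, 0, 0, 0]}}

```text
time: 16.3
eef_pos: [0.4872, -0.1499, 0.1063]
orientation: [0.106, 0.699, -0.107, 0.699]
contact_force: [-0.2, 0.1, 0.6]
width: 0.498
```

>>> {"op": "drive_tool", "data": {"series": [0.5, 0.2, 0, 0, 0, 0, 0, 0.5, 0.2, 0, 0, 0, 0, 0]}}

```text
time: 16.5
eef_pos: [0.4876, -0.15, 0.1052]
orientation: [0.106, 0.699, -0.106, 0.7]
contact_force: [-1.7, 0.1, 8.5]
width: 0.502
```

>>> {"op": "drive_tool", "data": {"series": [0.5, 0.1, 0, 0, 0, 0, 0, 0.5, 0.1, 0, 0, 0, 0, 0]}}

```text
time: 16.7
eef_pos: [0.4883, -0.1503, 0.1051]
orientation: [0.106, 0.698, -0.106, 0.7]
contact_force: [-2.7, 2.0, 16.6]
width: 0.504
```

>>> {"op": "drive_tool", "data": {"series": [0.5, 0, 0.3, 0.6, -1, 0, 0, 0.5, 0, 0.8, 1.6, -3, 0, 0, 0.5, 0, 1.3, 2.6, -5, 0, 0, 0.5, 0, 1.8, 3.6, -6, 0, 0, 0.5, 0, 2.3, 4.6, -7, 0, 0, 0.5, 0, 2.8, 5.6, -8, 0, 0, 0.5, 0, 3.0, 6.0, -8.5, 0, 0]}}

```text
time: 17.4
eef_pos: [0.5553, -0.1397, 0.1052]
orientation: [0.053, 0.704, -0.054, 0.706]
contact_force: [-3.2, -0.1, 15.1]
width: 0.498
```

```bash
python3 - <<'E'
from h import *
st(); c=calibration("wrist"); im=grab_frame("wrist"); cv2.imwrite("pics/w14.png",im)
im=grab_frame("top"); cv2.imwrite("pics/t14.png",cv2.resize(im[115:260,300:440],None,fx=4,fy=4,interpolation=cv2.INTER_CUBIC))
E
```

```text
t 17.4 p [ 0.5553 -0.1397  0.1052] yaw -8.69 xdown [ 0.003 -0.002 -1.   ] F [-3.19 -0.1  15.08] w 0.498 j [-0.11  0.51  0.38  1.91 -0.27  0.76  1.84]
```

View pics/w14.png

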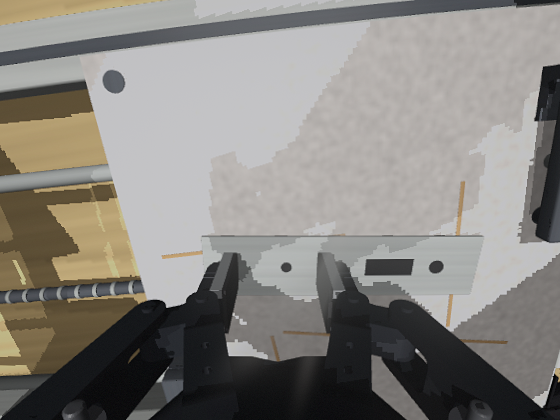

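View pics/t14.png

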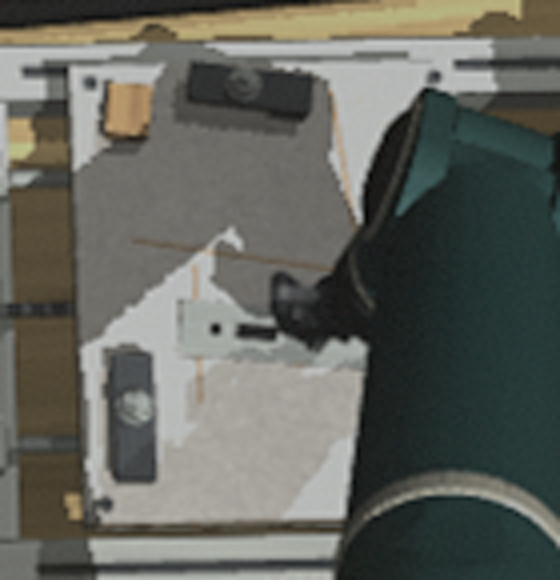

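```bash
cat >> h.py <<'E'
def rect(c,front1,front2,rear2,rear1,z=.107):
    w=unproj(c,[front1,front2,rear2,rear1],z)
    v=w[0]+w[1]-w[2]-w[3]; print("corners",w[:,:2].round(4).tolist(),"ctr",w.mean(0).round(4),"yaw",np.degrees(np.arctan2(-v[0],v[1])).round(2),"L",[float(np.linalg.norm(w[i]-w[(i+1)%4]).round(4)) for i in range(4)])
E
python3 - <<'E'
from h import *
rect(calibration("wrist"),(476,294),(483,236),(202,236),(210,294))
E
```

```text
corners [[0.5905, -0.0296], [0.554, -0.0284], [0.5313, -0.1756], [0.5668, -0.1795]] ctr [ 0.5607 -0.1033  0.107 ] yaw -8.88 L [0.0365, 0.1489, 0.0358, 0.1518]
```

>>> {"op": "drive_tool", "data": {"series": [0.5, 0, 0.2, 0.7, -1, 0, 0, 0.5, 0, 0.4, 1.6, -3, 0, 0, 0.5, 0, 0.7, 2.6, -4.5, 0, 0, 0.5, 0, 1.0, 3.1, -5, 0, 0, 0.5, 0, 2.0, 3.1, -5.3, 0, 0, 0.5, 0, 3.2, 3.1, -5.3, 0, 0, 0.5, 0, 4.4, 3.1, -5.3, 0, 0, 0.5, 0, 5.6, 3.0, -5.3, 0, 0, 0.5, 0, 6.8, 3.0, -5.3, 0, 0, 0.5, 0, 7.8, 3.0, -5.3, 0, 0, 0.5, 0, 8.4, 3.0, -5.3, 0, 0]}}

```text
time: 18.6
eef_pos: [0.5979, -0.0613, 0.1052]
orientation: [0.02, 0.705, -0.022, 0.709]
contact_force: [-0.5, -2.7, 11.2]
width: 0.501
```

```bash
python3 - <<'E'
from h import *
st(); c=calibration("wrist"); im=grab_frame("wrist"); cv2.imwrite("pics/w15.png",im)
E
```

```text
t 18.6 p [ 0.5979 -0.0613  0.1052] yaw -3.46 xdown [ 0.005 -0.003 -1.   ] F [-0.5  -2.73 11.16] w 0.501 j [-0.22  0.55  0.35  1.84 -0.25  0.79  1.77]
```

View pics/w15.png

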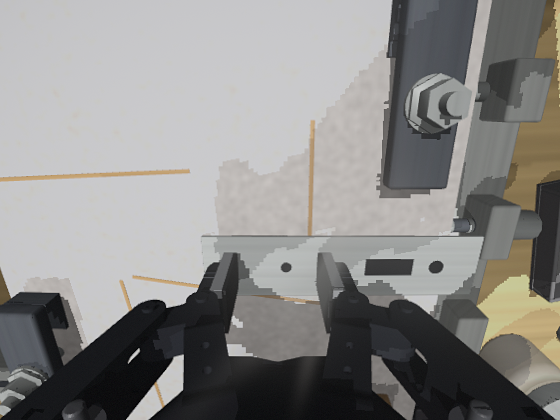

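>>> {"op": "drive_tool", "data": {"series": [0.5, 0, 0.7, 0, 0, 0, 0, 0.5, 0, 1.7, 0, 0, 0, 0, 0.5, 0, 2.7, 0, 0, 0, 0, 0.5, 0, 3.7, 0, 0, 0, 0, 0.5, 0, 4.2, 0, 0, 0, 0, 0.5, 0, 4.2, 0, 0, 0, 0]}}

```text
time: 19.25
eef_pos: [0.6007, -0.0184, 0.1052]
orientation: [0.021, 0.705, -0.021, 0.709]
contact_force: [0.5, 0.8, 10.7]
width: 0.501
```

```bash
python3 - <<'E'
from h import *
st(); c=calibration("wrist"); im=grab_frame("wrist"); cv2.imwrite("pics/w16.png",im)
rect(c,(476,294),(483,236),(202,236),(210,294))
E
```

```text
t 19.25 p [ 0.6007 -0.0184  0.1052] yaw -3.42 xdown [ 0.005 -0.001 -1.   ] F [ 0.51  0.83 10.71] w 0.501 j [-0.29  0.55  0.34  1.84 -0.25  0.79  1.7 ]
corners [[0.6252, 0.0944], [0.5887, 0.0922], [0.5796, -0.0565], [0.6154, -0.0571]] ctr [0.6022 0.0182 0.107 ] yaw -3.59 L [0.0365, 0.149, 0.0358, 0.1519]
```

View pics/w16.png

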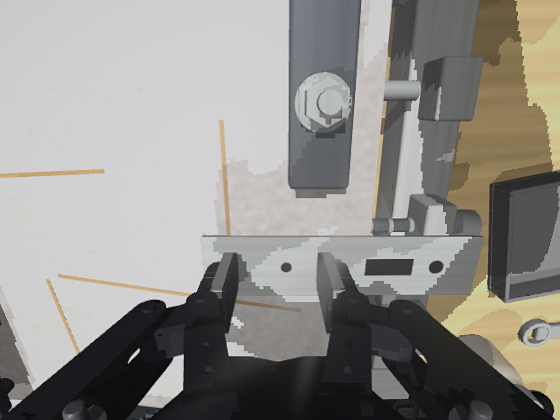

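>>> {"op": "drive_tool", "data": {"series": [0.5, -3, 0, 0, 0, 0, 0, 0.3, -7, 7.1, -0.1, 90, 0, 0, 0.3, -7, 7.1, -0.1, 90, 0, 0, 0.3, -7, 7.1, -0.1, 90, 0, 0, 0.3, -7, 7.1, -0.1, 90, 0, 0, 0.3, -7, 7.1, -0.1, 90, 0, 0, 0.3, -7, 7.1, -0.1, 90, 0, 0, 0.3, -7, 7.1, -0.1, 90, 0, 0, 0.3, -7, 7.1, -0.1, 90, 0, 0, 0.3, -7, 7.1, -0.1, 90, 0, 0, 0.3, -7, 7.1, -0.1, 90, 0, 0, 0.3, -7, 7.1, -0.1, 90, 0, 0]}}

```text
time: 20.5
eef_pos: [0.6014, 0.0525, 0.1726]
orientation: [-0.515, -0.483, 0.516, -0.484]
contact_force: [0.2, 0.4, 0.8]
width: 0.699
```

```bash
python3 - <<'E'
from h import *
st(); c=calibration("wrist"); im=grab_frame("wrist"); cv2.imwrite("pics/w17.png",im)
rel((0.604,0.053,0.0985),-93.5)
E
```

```text
t 20.5 p [0.6014 0.0525 0.1726] yaw -93.7 xdown [-0.    -0.002 -1.   ] F [0.2  0.39 0.8 ] w 0.699 j [-0.7   0.54  0.75  1.81 -0.44  0.97  0.17]
shift cm [ 7.4   0.26 -0.08] turn deg [-0.25  0.12  0.02]
```

View pics/w17.png

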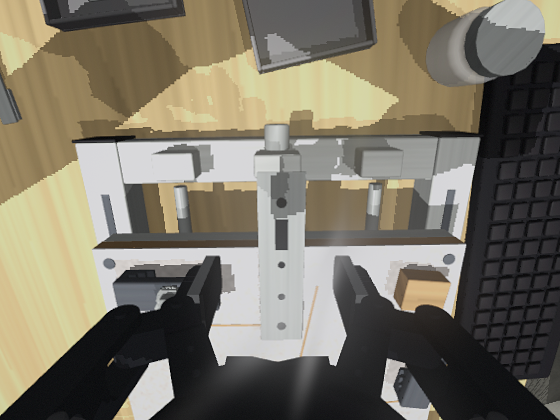

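```bash
python3 - <<'E'
from h import *
c=calibration("wrist")
rect(c,(257,171),(306,171),(303,340),(259,340))
print(unproj(c,[(100,247),(258,245),(306,245)],.105).round(4))
E
```

```text
corners [[0.5892, 0.0931], [0.6244, 0.0908], [0.6167, -0.0606], [0.5777, -0.058]] ctr [0.602  0.0163 0.107 ] yaw -3.65 L [0.0353, 0.1516, 0.0391, 0.1516]
[[0.4579 0.0399 0.105 ]
 [0.5847 0.0337 0.105 ]
 [0.6226 0.0313 0.105 ]]
```

>>> {"op": "drive_tool", "data": {"series": [0.3, 3.5, 0.2, -0.1, 0, 0, 0, 0.3, 6, 0.2, -0.1, 0, 0, 0, 0.3, 7.4, 0.2, -0.1, 0, 0, 0, 0.3, 7.4, 0.2, -0.1, 0, 0, 0]}}

```text
time: 20.95
eef_pos: [0.6023, 0.053, 0.097]
orientation: [-0.513, -0.485, 0.516, -0.485]
contact_force: [-0.5, -0.5, 0.3]
width: 0.697
```

>>> {"op": "drive_tool", "data": {"series": [0.45, 0, 0, 0, 0, 0, 0, 0.55, 0, 0, 0, 0, 0, 0, 0.7, 0, 0, 0, 0, 0, 0, 0.9, 0, 0, 0, 0, 0, 0, 0.9, 0, 0, 0, 0, 0, 0, 0.9, 0, 0, 0, 0, 0, 0]}}

```text
time: 21.55
eef_pos: [0.6046, 0.0531, 0.0998]
orientation: [0.515, 0.484, -0.514, 0.486]
contact_force: [1.4, -0.4, 5.1]
width: 0.398
```

```bash
python3 - <<'E'
from h import *
st(); c=calibration("wrist"); im=grab_frame("wrist"); cv2.imwrite("pics/w18.png",im)
E
```

```text
t 21.55 p [0.6046 0.0531 0.0998] yaw -93.44 xdown [ 0.002 -0.001 -1.   ] F [ 1.44 -0.42  5.07] w 0.398 j [-0.64  0.64  0.68  1.84 -0.52  0.84  0.24]
```

View pics/w18.png

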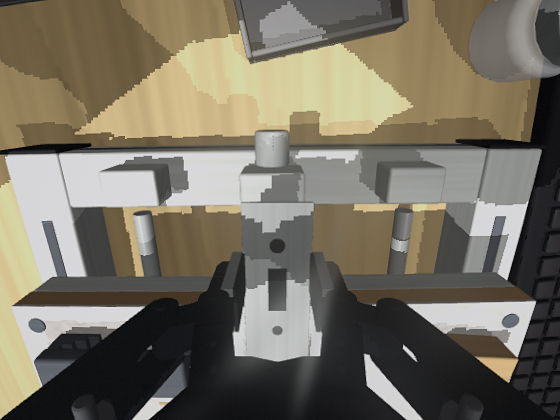

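>>> {"op": "drive_tool", "data": {"series": [0.9, 0, 0, 0, 0, 0, 0, 0.9, -0.2, 0, 0, 0, 0, 0, 0.9, -0.5, 0, 0, 0, 0, 0, 0.9, -1, 0, 0, 0, 0, 0, 0.9, -1.5, 0, 0, 0, 0, 0, 0.9, -2, 0, 0, 0, 0, 0, 0.9, -2, 0, 0, 0, 0, 0], "squeeze": 60}}

```text
time: 22.3
eef_pos: [0.6041, 0.0533, 0.1197]
orientation: [0.515, 0.484, -0.515, 0.485]
contact_force: [0.1, 0.2, -0.4]
width: 0.383
```

```bash
python3 - <<'E'
from h import *
st(); c=calibration("wrist"); im=grab_frame("wrist"); cv2.imwrite("pics/w19.png",im)
im=grab_frame("scene")
cv2.imwrite("pics/s19.png",cv2.resize(im[150:290,90:290],None,fx=4,fy=4,interpolation=cv2.INTER_CUBIC))
E
```

```text
t 22.3 p [0.6041 0.0533 0.1197] yaw -93.44 xdown [ 0.001 -0.001 -1.   ] F [ 0.11  0.24 -0.39] w 0.383 j [-0.66  0.61  0.7   1.84 -0.5   0.88  0.22]
```

View pics/w19.png

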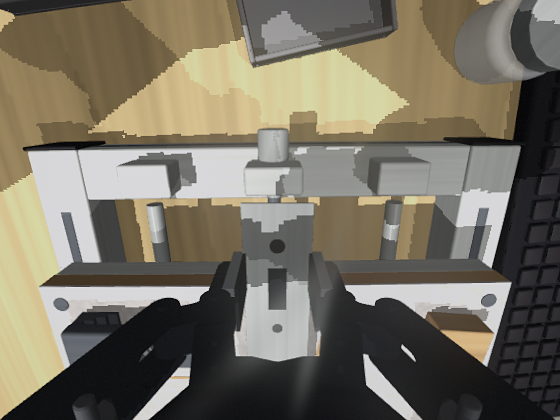

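View pics/s19.png

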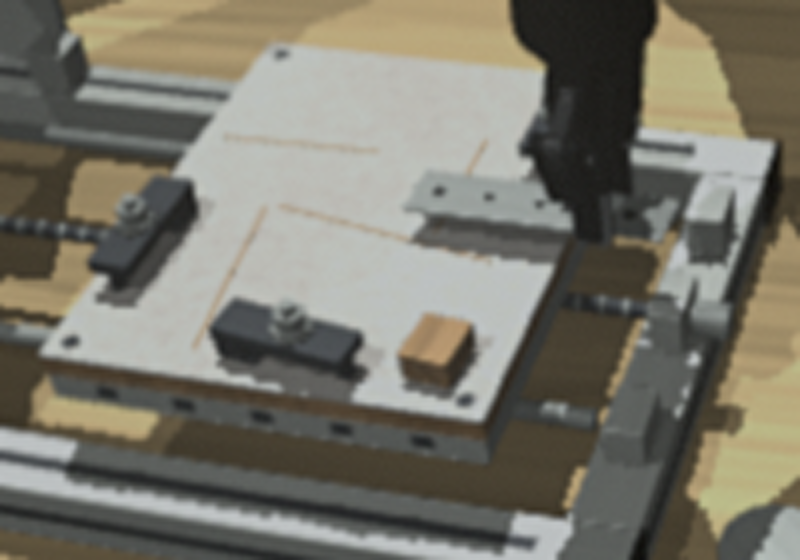

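>>> {"op": "drive_tool", "data": {"series": [0.9, -2, 0, 0, 0, 0, 0, 0.9, -5, 0, -0.5, 0, 0, 0, 0.9, -7, 0, -2, -1, 0, 0, 0.9, -7, 0, -5, -3, 0, 0, 0.9, -7, 0, -9, -5, 0, 0, 0.9, -7, 0.1, -13, -7, 0, 0, 0.9, -7, 0.2, -17, -9, 0, 0, 0.9, -7, 0.3, -20.5, -11, 0, 0, 0.9, -7, 0.3, -23.5, -12, 0, 0, 0.9, -7, 0.3, -25.3, -12.2, 0, 0, 0.9, -7, 0.3, -26, -12.2, 0, 0, 0.9, -7, 0.3, -26, -12.2, 0, 0]}}

```text
time: 23.6
eef_pos: [0.6221, 0.3125, 0.1881]
orientation: [0.46, 0.536, -0.461, 0.537]
contact_force: [-0.2, -0.5, -0.9]
width: 0.383
```

```bash
python3 - <<'E'
from h import *
st(); c=calibration("wrist"); im=grab_frame("wrist"); cv2.imwrite("pics/w20.png",im)
rel((0.6225,0.3125,0.012),-81.2)
E
```

```text
t 23.6 p [0.6221 0.3125 0.1881] yaw -81.23 xdown [-0.    -0.002 -1.   ] F [-0.21 -0.51 -0.89] w 0.383 j [-0.95  0.66  0.66  1.55 -0.43  1.09 -0.03]
shift cm [17.63  0.04 -0.19] turn deg [-0.13  0.16  0.03]
```

View pics/w20.png

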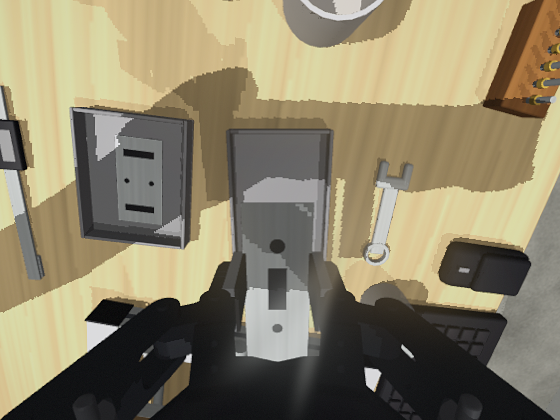

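```bash
python3 - <<'E'
from h import *
c=calibration("wrist")
w=unproj(c,[(230,129),(332,129)],.025); print(w.round(4)); d=w[1]-w[0]; print(np.degrees(np.arctan2(d[1],d[0])), np.linalg.norm(d))
m=w.mean(0); a=np.radians(8.8); print("ctr",m-0.1*np.array([-np.sin(a),np.cos(a),0]))
E
```

```text
[[0.5653 0.3665 0.025 ]
 [0.6675 0.3821 0.025 ]]
8.672018019757026 0.10338991840158099
ctr [0.63168367 0.27545648 0.025     ]
```

>>> {"op": "drive_tool", "data": {"series": [0.9, 2, 0.1, -0.1, 0, 0, 0, 0.9, 5, 0.2, -0.1, 0, 0, 0, 0.9, 8, 0.2, -0.1, 0, 0, 0, 0.9, 11, 0.2, -0.1, 0, 0, 0, 0.9, 13.5, 0.2, -0.1, 0, 0, 0, 0.9, 15.5, 0.2, -0.1, 0, 0, 0, 0.9, 16.8, 0.2, -0.1, 0, 0, 0, 0.9, 17.3, 0.2, -0.1, 0, 0, 0, 0.9, 17.6, 0.2, -0.1, 0, 0, 0, 0.9, 17.6, 0.2, -0.1, 0, 0, 0]}}

```text
time: 24.65
eef_pos: [0.6246, 0.3137, 0.0132]
orientation: [0.46, 0.536, -0.46, 0.537]
contact_force: [-0.2, -0.3, -1.7]
width: 0.382
```

```bash
python3 - <<'E'
from h import *
st(); c=calibration("wrist"); im=grab_frame("wrist"); cv2.imwrite("pics/w21.png",im)
im=grab_frame("scene")
cv2.imwrite("pics/s21.png",cv2.resize(im[190:290,270:410],None,fx=5.5,fy=5.5,interpolation=cv2.INTER_CUBIC))
E
```

```text
t 24.65 p [0.6246 0.3137 0.0132] yaw -81.25 xdown [ 0.001 -0.001 -1.   ] F [-0.22 -0.33 -1.66] w 0.382 j [-0.87  0.86  0.54  1.61 -0.56  0.83  0.06]
```

View pics/w21.png

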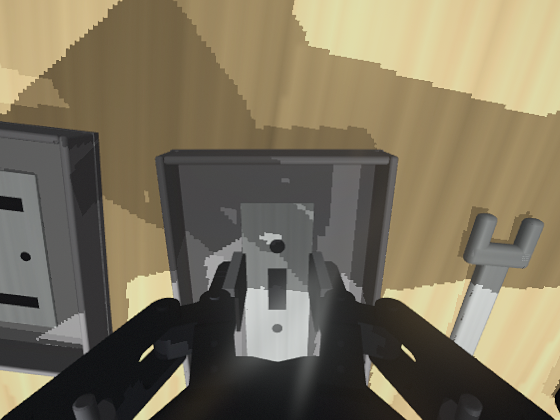

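View pics/s21.png

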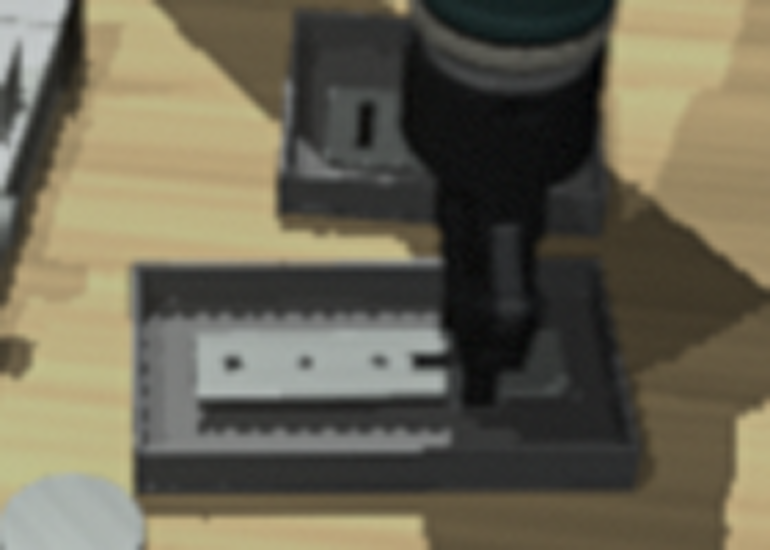

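>>> {"op": "drive_tool", "data": {"series": [0.9, 0.3, 0, 0, 0, 0, 0, 0.9, 0.7, 0, 0, 0, 1.5, 0, 0.9, 0.8, 0, 0, 0, 2.5, 0, 0.9, 0.8, 0, 0, 0, 2.5, 0]}}

```text
time: 25.15
eef_pos: [0.6245, 0.312, 0.0045]
orientation: [0.471, 0.548, -0.451, 0.525]
contact_force: [0.1, -0.2, -0.5]
width: 0.385
```

>>> {"op": "drive_tool", "data": {"series": [0.9, 0.1, 0, 0, 0, 0, 0, 0.9, 0.2, 0, 0, 0, 0, 0]}}

```text
time: 25.35
eef_pos: [0.6246, 0.3129, 0.0037]
orientation: [0.47, 0.548, -0.451, 0.525]
contact_force: [-5.0, -3.2, 12.7]
width: 0.383
```

>>> {"op": "drive_tool", "data": {"series": [0.9, 0.1, 0, 0, 0, 0, 0, 0.9, 0.1, 0, 0, 0, 0, 0]}}

```text
time: 25.55
eef_pos: [0.6246, 0.3129, 0.0037]
orientation: [0.47, 0.548, -0.451, 0.525]
contact_force: [-4.7, -3.1, 12.8]
width: 0.385
```

>>> {"op": "drive_tool", "data": {"series": [0.9, -0.1, 0, 0, 0, 0, 0, 0.9, -0.2, 0, 0, 0, 0, 0, 0.6, -0.2, 0, 0, 0, 0, 0, 0.55, -0.2, 0, 0, 0, 0, 0, 0.5, -0.2, 0, 0, 0, 0, 0, 0.45, -0.2, 0, 0, 0, 0, 0, 0.45, -0.2, 0, 0, 0, 0, 0]}}

```text
time: 26.25
eef_pos: [0.6239, 0.3138, 0.0033]
orientation: [0.47, 0.548, -0.451, 0.525]
contact_force: [0.4, -0.3, -0.8]
width: 0.551
```

```bash
python3 - <<'E'
from h import *
st(); c=calibration("wrist"); im=grab_frame("wrist"); cv2.imwrite("pics/w22.png",im)
E
```

```text
t 26.25 p [0.6239 0.3138 0.0033] yaw -81.23 xdown [-0.007  0.042 -0.999] F [ 0.41 -0.26 -0.84] w 0.551 j [-0.83  0.86  0.51  1.62 -0.6   0.8   0.1 ]
```

View pics/w22.png

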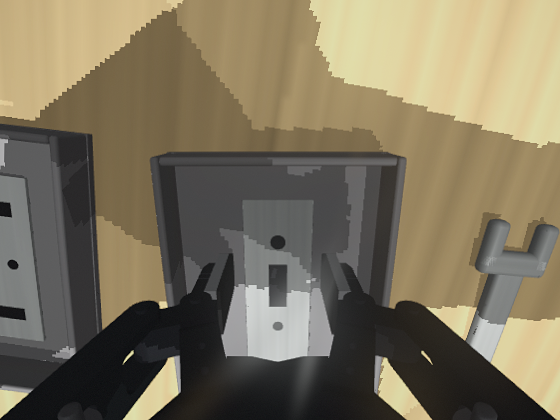

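Released; the fingers are clear on both sides. I'll back off upward and check.

>>> {"op": "drive_tool", "data": {"series": [0.45, -1.5, 0, 0, 0, 0, 0, 0.45, -4, 0, 0, 0, 0, 0, 0.45, -8, 0, 0, 0, 0, 0, 0.45, -13, 0, 0, 0, -2.5, 0, 0.45, -18, 0, 0, 0, -2.5, 0, 0.45, -20, -3, -8, 0, -2.5, 0, 0.45, -20, -6, -12, 0, -2.5, 0, 0.45, -20, -6, -12, 0, -2.5, 0, 0.45, -20, -6, -12, 0, -2.5, 0]}}

```text
time: 27.2
eef_pos: [0.5431, 0.4222, 0.21]
orientation: [0.458, 0.54, -0.457, 0.538]
contact_force: [-0.7, 0.6, -0.4]
width: 0.55
```

```bash
python3 - <<'E'
from h import *
st(); c=calibration("wrist"); im=grab_frame("wrist"); cv2.imwrite("pics/w23.png",im)
im=grab_frame("scene"); cv2.imwrite("pics/s23.png",im)
im=grab_frame("top"); cv2.imwrite("pics/t23.png",im)
E
```

```text
t 27.2 p [0.5431 0.4222 0.21  ] yaw -80.65 xdown [-0.001  0.004 -1.   ] F [-0.69  0.65 -0.39] w 0.55 j [-1.15  0.62  0.66  1.55 -0.41  1.11 -0.23]
```

View pics/w23.png

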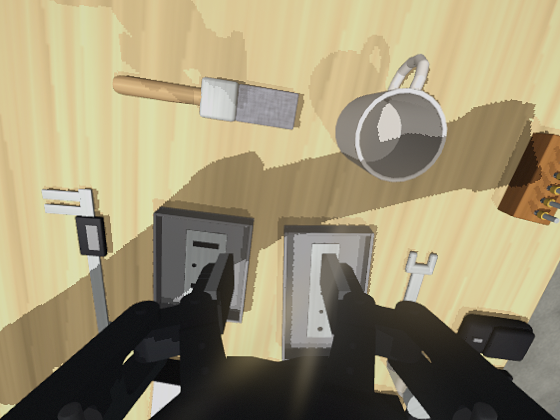

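View pics/s23.png

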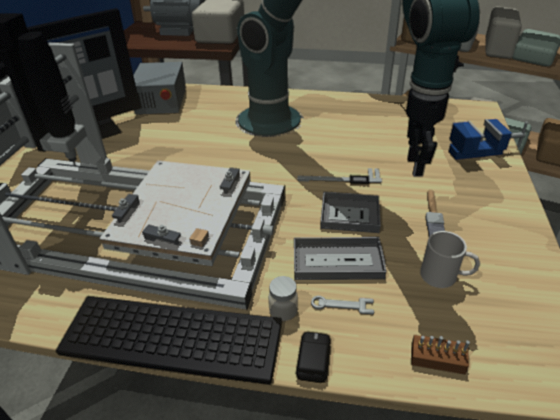

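View pics/t23.png

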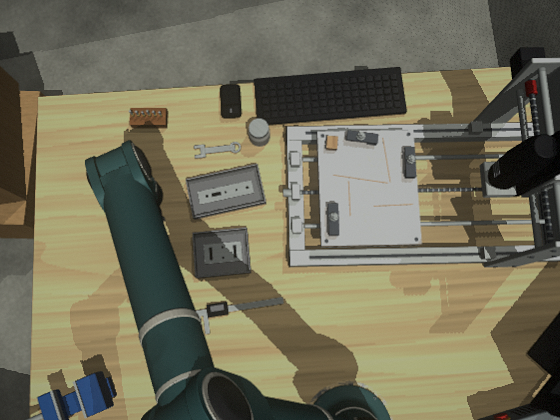

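Both plates lie flat in their trays (scene image: short at (351,212), long at (339,259)). The offcut, jar, wrench, caliper, brush and mug are where they were.

```bash
python3 - <<'E'
from h import *
st(); print(finish_job())
E
```

```text
t 27.35 p [0.5484 0.4139 0.2093] yaw -81.28 xdown [ 0.001 -0.002 -1.   ] F [-0.2  -0.56 -0.23] w 0.546 j [-1.14  0.62  0.66  1.56 -0.41  1.11 -0.23]
the job is handed in; nothing more can be done
None
```

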